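# Finish tightening a pressure pot lid crosswise

### The job

Finish bolting down the lid of the large steel pressure pot, the one with four T-shaped nuts: one opposite pair has already had its first eighth of a turn, the other pair is still loose, with bars pointing at the lid's centre. First give each of the two loose nuts an eighth of a turn clockwise (45 degrees), so that all four stand half-way. Then go round a second time crosswise (one nut, the nut opposite it, then the remaining two), giving each another eighth of a turn until its bar lies square to the line to the lid's centre.

Things in the scene. Friction and masses are not known exactly. Their poses are not given: they have to be found in the camera images.
- pot: The large round steel pot with its bolted lid, fixed to the bench: 224 mm across, lid's upper face 102 mm above the bench. Origin: centre of its underside, z up. On the lid, 80 mm from its centre, stand four T-nuts: nut_a towards the pot's +x, nut_b +y, nut_c -x, nut_d -y. (The smaller pot nearby, 140 mm across with three little nuts, is not part of the job.)
- nut_ring (a point): Centre of the ring of nuts at the middle of their bars' height, 136 mm above the bench; axes as the pot's. Each bar is 60 mm long, 14 mm thick, 28 mm tall (120 to 148 mm above the bench), centred on its nut's upright axis, on a neck 14 mm across. Pinch it at its middle, across its thickness, to turn it. A stub 28 mm across, its top at 120 mm, stands on the lid's centre.
- nut_a (a joint): Turn of the T-nut on the pot's +x side, rad: 0 loose (bar points at the lid's centre), 0.785 half-way (bar at 45 degrees), 1.571 tight (bar square to the line to the centre). It grows clockwise seen from above, stops hard at 1.62, has 0.06 N m of friction and stays where left. Starts loose, 0 to 0.12.
- nut_b (a joint): Turn of the T-nut on the pot's +y side, rad: 0 loose (bar points at the lid's centre), 0.785 half-way (bar at 45 degrees), 1.571 tight (bar square to the line to the centre). It grows clockwise seen from above, stops hard at 1.62, has 0.06 N m of friction and stays where left. Starts near half-way, 0.65 to 0.9.
- nut_c (a joint): Turn of the T-nut on the pot's -x side, opposite nut_a, rad: 0 loose (bar points at the lid's centre), 0.785 half-way (bar at 45 degrees), 1.571 tight (bar square to the line to the centre). It grows clockwise seen from above, stops hard at 1.62, has 0.06 N m of friction and stays where left. Starts loose, 0 to 0.12.
- nut_d (a joint): Turn of the T-nut on the pot's -y side, opposite nut_b, rad: 0 loose (bar points at the lid's centre), 0.785 half-way (bar at 45 degrees), 1.571 tight (bar square to the line to the centre). It grows clockwise seen from above, stops hard at 1.62, has 0.06 N m of friction and stays where left. Starts near half-way, 0.65 to 0.9.
Not all that is in view belongs to the job. Leave any orange or turquoise look-alike of the pot alone.

How it is judged:
By the outcome, as a careful person would: the job done as asked, in the order asked, and still so for the second after the job is handed in, with the robot touching nothing.
It also fails if it takes over 72 s, if anything falls off the work surface, if the arm or the gripper's body presses on something with over 40 N, if the wrist force passes 120 N, or if a joint passes its speed limit or range.

### The arm

A 7-joint arm with a two-finger parallel gripper is mounted at the origin on the work surface. World frame = base frame: x ahead of the robot, y to its left, z up, the work surface at z = 0. Lengths are in m, angles in rad, forces in N, time in s.
With the tool pointing down it reaches from about 0.425 to 0.875 m from the base axis. Payload 4.7 kg.
Tool frame: the origin (TCP) lies at the very end of the fingers, on their centre line; the grasp point (between the pads) lies 19 mm behind it (grip_point_offset is the distance from the TCP to the grasp point, in m); x points along the fingers, z is the direction in which the jaws open and shut, and the axes are right-handed (so a half turn about x gives the same grasp; the last joint's range is limited). The gripper opens to 87 mm and grips with 3 to 60 N. Pads are 19 mm wide; open, the fingers measure 117 mm over their backs; the gripper's body (75 mm by 190 mm) begins 51 mm behind the grasp point.
Start: joints at [-1.26, 0.321, -0.07, 1.45, 0.023, 1.371, -0.057], TCP at [0.19, 0.622, 0.193] pointing down, gripper open.
Joint ranges: [-2.86, 2.86], [-0.3, 2.09], [-1.38, 1.24], [0.06, 2.45], [-1.56, 4.7], [0.09, 2.05], [-2.69, 2.69]. Speed limits (rad/s): [2.57, 2.57, 3.14, 3.14, 3.14, 3.14, 3.14].

### API

Orientations are given as a rotation vector (axis times angle).
In Python, from bench import get_state, get_image, calibration, close_job, grip_point_offset gives the robot as it stands.
- The arm moves only by the tool play_rows, never from a script. Its argument "targets" is a list of rows, each an object with "claw": the closure, from 0 (fully open) to 1 (shut); "linear": the shift along the tool's x, y, z as a fraction of full scale, a list of three; "rotation": the turn, a rotation vector about the tool's x, y, z as a fraction of full scale, a list of three. In form: [{"claw": claw, "linear": [x, y, z], "rotation": [wx, wy, wz]}, ...]. A call has 1 to 10 rows; each row shifts and turns the pose as measured when the row begins, along the tool's axes as they then stand; what a row does not reach is not made up. Full scale, the value 1, is 2.5 cm for a shift and 90 degrees for a turn. A row lasts 1/12 s, in which the tool goes at most 41.7 mm and 7.16 degrees, less where a joint would pass 70% of its speed; a pose out of reach is approached as far as the arm can. A call with a number of a shift or a turn outside -1 to 1 is refused whole. A call with a gripper value outside its range is refused whole. The fingers move at their own pace and stop on an object; "newtons" is the grip in N (left out, the last holds). Time passes only in rows, so rows that do not move let the fingers close. It gives the time, the measured TCP pose, the force and the opening at its end, in the units of the state.
- get_state(): the state, without advancing time (a new reading comes with each control period).
- get_image(name): name is "side" or "top" or "wrist"; returns the picture (384x512x3 uint8, blue, green, red); there is no depth.
- calibration(name): a dict with "fx", "fy", "cx", "cy" (pixels), "rvec" (rotation vector, rad) and "tvec" (3), from world to camera coordinates, as OpenCV has them; the wrist camera has in their place "hand_eye" (4x4, takes a point from camera to tool coordinates, whose origin is the TCP and whose axes are the tool frame's). Camera axes: x right, y down, z forward; pixel columns grow to the right and rows downward; lengths in m; the calibration is good to about 2 mm. A picture is of the moment at which its call begins: read the wrist's pose just before it. calibration takes no time and is no camera call.
- close_job(): hands the job in, once; it reports no verdict.
The state is a dict: "time": time; "joint_positions": joint angles; "qd": joint speeds; "joint_torque": joint torques, N m; "position": TCP position; "tool_rot": TCP orientation; "ft_force": force on the tool from outside, world axes, zero at the start; "torque": the same for the moment, N m; "grip_width": opening from 0.0 (shut) to 1.0 (fully open).
Only numpy, scipy, OpenCV 4.12 (cv2) and the standard library are available. Lean on these libraries where they do the work, as an engineer would, in place of code of your own. Each camera call takes 0.05 s, during which the arm holds its last target. There are 200 camera calls.

## Working session

There is one attempt and no reset: what is moved stays moved. The work goes in short steps, Python scripts to look and compute and a tool call to move; the robot and the scene stay as the last step left them, time stands still between calls to the robot, and variables do not carry over. Pictures are saved under pics/ and viewed, about 8 in all and at most 12, crops included, and the job is handed in when it is done.

Besides the shell and the picture viewer there is one more tool, called after "Request:" as name([rows], argument=value, ...), one row to a line, values as JSON. play_rows: Moves the arm, as the interface text tells. Shift numbers are shares of 2.5 cm and turn numbers shares of 90 degrees, none past 1 either way. Its arguments: {"type":"object","properties":{"targets":{"type":"array"},"newtons":{"type":"number"}},"required":["targets"]}

```bash
mkdir -p pics; ls; python3 - <<'E'
from bench import *
import cv2,numpy as np
print(get_state()); print(grip_point_offset)
for n in("top","side","wrist"):
    c=calibration(n); print(n,c)
a=get_image("top");b=get_image("side")
cv2.imwrite("pics/top0.png",a);cv2.imwrite("pics/side0.png",b)
cv2.imwrite("pics/both.png",cv2.resize(np.vstack([a,b]),None,fx=.78,fy=.78))
E
```

```text
pics
{'time': 0.0, 'joint_positions': array([-1.25987772,  0.32183119, -0.07007825,  1.45166274,  0.02260814,
        1.37075497, -0.05690312]), 'qd': array([-0.00070895,  0.00016798, -0.00031582, -0.0001907 , -0.00045301,
        0.00165704,  0.00075837]), 'joint_torque': array([ 2.49909465e-05, -4.91291821e+01, -4.04321887e-01, -3.12515116e+01,
       -6.40980061e-02,  4.40289569e-02,  1.86002562e-04]), 'position': array([0.18999602, 0.62099629, 0.19186232]), 'tool_rot': array([-0.98903787,  1.33658658,  0.9870531 ]), 'ft_force': array([ 0.04032946, -0.72266852,  0.24229221]), 'torque': array([0.0244804 , 0.02434133, 0.00222552]), 'grip_width': 1.002271172185526}
0.0187
top {'fx': 384.1161840560376, 'fy': 384.1161840560376, 'cx': 253.6377875319353, 'cy': 189.08218245550142, 'rvec': array([ 2.13861542, -2.11940912,  0.23711993]), 'tvec': array([0.05270951, 0.53624575, 0.99352033])}
side {'fx': 358.0988323280542, 'fy': 358.0988323280542, 'cx': 252.08387210287935, 'cy': 193.51602503228023, 'rvec': array([ 2.1103072 , -0.4739832 ,  0.26293655]), 'tvec': array([-0.47513257,  0.23748834,  0.90775201])}
wrist {'fx': 336.6088436991001, 'fy': 336.6088436991001, 'cx': 261.56707169516824, 'cy': 188.55035617762883, 'hand_eye': array([[ 5.38548681e-04, -2.97280161e-01,  9.54790142e-01,
        -1.93206592e-01],
       [-5.71373923e-04, -9.54790216e-01, -2.97279862e-01,
         8.28737467e-02],
       [ 9.99999692e-01, -3.85442512e-04, -6.84059144e-04,
         8.79072020e-05],
       [ 0.00000000e+00,  0.00000000e+00,  0.00000000e+00,
         1.00000000e+00]])}
```

View pics/top0.png

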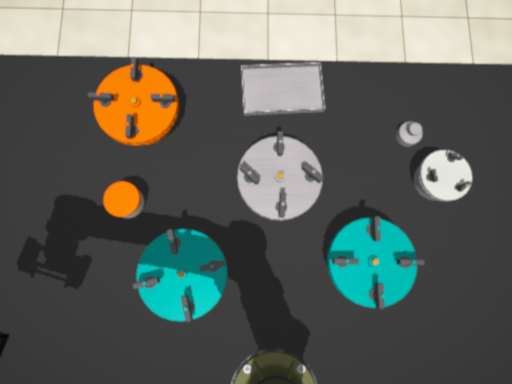

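The grey pot at (280,177) has steel colour and four nuts. The orange one at (135,103) and the two turquoise ones at (182,275) and (373,262) are look-alikes, and the white-grey one at (445,175) is the small three-nut pot. In the steel pot the loose pair is at (280,143) and (283,202), and the half-way pair at (250,172) and (311,172). I'll confirm this in a crop and measure.

```bash
cat > h.py <<'E'
from bench import *
import cv2,numpy as np
from scipy.spatial.transform import Rotation as R
def ray(name,px,z,st=None):
    c=calibration(name)
    K=np.array([[c["fx"],0,c["cx"]],[0,c["fy"],c["cy"]],[0,0,1]])
    d=np.linalg.inv(K)@np.array([px[0],px[1],1.])
    if name=="wrist":
        T=np.eye(4);T[:3,:3]=R.from_rotvec(st["tool_rot"]).as_matrix();T[:3,3]=st["position"]
        T=T@c["hand_eye"];o=T[:3,3];d=T[:3,:3]@d
    else:
        M=R.from_rotvec(c["rvec"]).as_matrix();o=-M.T@c["tvec"];d=M.T@d
    return o+d*(z-o[2])/d[2]
def tool():
    s=get_state();return s,R.from_rotvec(s["tool_rot"]).as_matrix()
def go(p,jaw=None):
    "shift in tool axes (units of 2.5cm) to world TCP p; turn about tool x (units of 90deg) to bring tool z to jaw (deg in world xy)"
    s,M=tool();d=M.T@(np.array(p)-s["position"])/.025
    print("pos",s["position"].round(4),"xaxis",M[:,0].round(3),"zaxis",M[:,2].round(3),"jaw deg",np.degrees(np.arctan2(M[1,2],M[0,2])).round(1),"lin units",d.round(2))
E
python3 - <<'E'
from h import *
a=cv2.imread("pics/top0.png");x0,y0,x1,y1=220,120,340,235
cv2.imwrite("pics/crop.png",cv2.resize(a[y0:y1,x0:x1],None,fx=5,fy=5,interpolation=cv2.INTER_CUBIC))
hsv=cv2.cvtColor(a,cv2.COLOR_BGR2HSV)
print(ray("top",(280,177),.102))
st=(hsv[...,1]>70)&(hsv[...,2]>90);st[:, :270]=0;st[:,290:]=0;st[:165]=0;st[188:]=0
ys,xs=np.nonzero(st);print("stub",xs.mean(),ys.mean(),len(xs));c=ray("top",(xs.mean(),ys.mean()),.12);print(c)
g=cv2.cvtColor(a,cv2.COLOR_BGR2GRAY);m=(g<95).astype(np.uint8)
yy,xx=np.mgrid[:384,:512];m[(xx-280)**2+(yy-176)**2>41**2]=0
n,l,s,ce=cv2.connectedComponentsWithStats(m)
for i in range(1,n):
    if s[i,4]<20: continue
    q=np.argwhere(l==i)[:,::-1].astype(np.float32)
    r=cv2.minAreaRect(q);b=cv2.boxPoints(r)
    print(s[i],ce[i].round(1),r,ray("top",ce[i],.136).round(4))
go([0.5,0,.3])
E
```

```text
[ 0.55879022 -0.00989135  0.102     ]
stub 280.19354838709677 174.7741935483871 31
[ 0.56045659 -0.00872143  0.12      ]
[276 142   6  13  32] [277.8 148.6] ((277.85321044921875, 148.3440399169922), (12.64330768585205, 3.3523924350738525), 73.3007583618164) [ 0.6254 -0.0016  0.136 ]
[302 167  18  15  74] [310.2 174.5] ((309.63116455078125, 175.06187438964844), (22.022600173950195, 5.065902233123779), 39.28940963745117) [ 0.5583 -0.0832  0.136 ]
[241 169  17  14  44] [248.8 176.9] ((248.1498565673828, 176.58201599121094), (20.61277198791504, 3.9877572059631348), 38.1572265625) [0.5502 0.0719 0.136 ]
[278 194   4  22  38] [279.5 204.8] ((279.3030090332031, 204.44015502929688), (2.4469432830810547, 21.02373695373535), 2.8624050617218018) [ 0.4799 -0.0049  0.136 ]
pos [0.19  0.621 0.192] xaxis [-0.    -0.002 -1.   ] zaxis [ 0.292  0.956 -0.002] jaw deg 73.0 lin units [ -4.28 -19.12 -20.14]
```

View pics/crop.png

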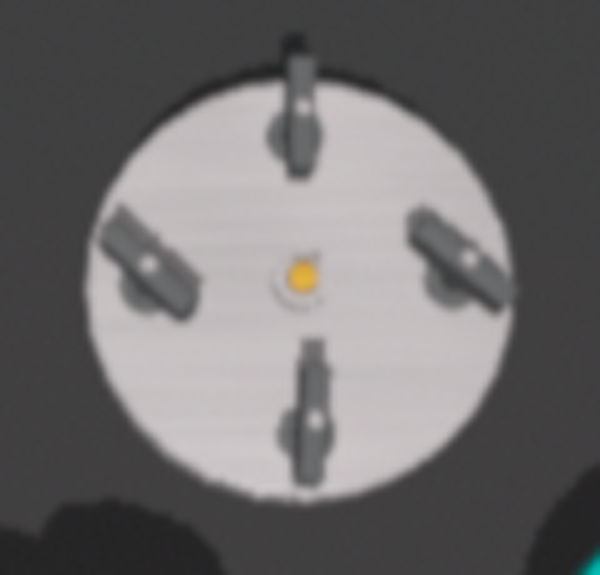

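```bash
python3 - <<'E'
from h import *
d=[(303,106),(149,264),(469,258),(315,419)]
P=[ray("top",((u+.5)/5-.5+220,(v+.5)/5-.5+120),.148) for u,v in d]
for p in P: print(p.round(4))
c=np.mean(P,0);print("c",c)
for p in P: print(np.linalg.norm((p-c)[:2]),np.degrees(np.arctan2(*(p-c)[1::-1])))
b=cv2.imread("pics/side0.png");cv2.imwrite("pics/s.png",b)
go([c[0],c[1],.22])
E
```

```text
[ 0.6423 -0.0067  0.148 ]
[0.5589 0.0707 0.148 ]
[ 0.564  -0.0894  0.148 ]
[ 0.4816 -0.0115  0.148 ]
c [ 0.56168671 -0.00919776  0.148     ]
0.08064349681868549 1.7813532613773384
0.07996781397204376 92.03272850851023
0.08019813468918985 -88.35635387409805
0.08010023432622163 -178.38378044395103
pos [0.19  0.621 0.192] xaxis [-0.    -0.002 -1.   ] zaxis [ 0.292  0.956 -0.002] jaw deg 73.0 lin units [ -1.09 -21.59 -19.76]
```

Request:
play_rows([
  {"claw":0.3,"linear":[-1,-0.8,-0.9],"rotation":[0,0,0]},
  {"claw":0.3,"linear":[-0.3,-0.95,-1],"rotation":[0,0,0]},
  {"claw":0.3,"linear":[0,-0.95,-1],"rotation":[0,0,0]},
  {"claw":0.3,"linear":[0,-0.95,-1],"rotation":[0,0,0]},
  {"claw":0.3,"linear":[0,-0.95,-1],"rotation":[0,0,0]},
  {"claw":0.3,"linear":[0,-0.95,-1],"rotation":[0,0,0]},
])

```text
time: 0.6
position: [0.2747, 0.4381, 0.2194]
tool_rot: [-1.003, 1.34, 1.001]
ft_force: [0.4, -0.9, 0.2]
grip_width: 0.718
```

Request:
play_rows([
  {"claw":0.4,"linear":[0,-1,-0.66],"rotation":[0,0,0]},
  {"claw":0.4,"linear":[0,-1,-0.66],"rotation":[0,0,0]},
  {"claw":0.4,"linear":[0,-1,-0.66],"rotation":[0,0,0]},
  {"claw":0.4,"linear":[0,-1,-0.66],"rotation":[0,0,0]},
  {"claw":0.4,"linear":[0,-1,-0.66],"rotation":[0,0,0]},
  {"claw":0.4,"linear":[0,-1,-0.66],"rotation":[0,0,0]},
  {"claw":0.4,"linear":[0,-1,-0.66],"rotation":[0,0,0]},
  {"claw":0.4,"linear":[0,-1,-0.66],"rotation":[0,0,0]},
  {"claw":0.4,"linear":[0,-1,-0.66],"rotation":[0,0,0]},
  {"claw":0.4,"linear":[0,-1,-0.66],"rotation":[0,0,0]},
])

```text
time: 1.43
position: [0.4739, 0.1935, 0.2171]
tool_rot: [-1.003, 1.344, 1.002]
ft_force: [0.3, 0.3, -0.0]
grip_width: 0.602
```

Request:
play_rows([
  {"claw":0.4,"linear":[0,-1,-0.66],"rotation":[0,0,0]},
  {"claw":0.4,"linear":[0,-1,-0.66],"rotation":[0,0,0]},
  {"claw":0.4,"linear":[0,-1,-0.66],"rotation":[0,0,0]},
  {"claw":0.4,"linear":[0,-1,-0.66],"rotation":[0,0,0]},
  {"claw":0.4,"linear":[0,-1,-0.66],"rotation":[0,0,0]},
  {"claw":0.4,"linear":[0,0,0],"rotation":[-0.07,0,0]},
  {"claw":0.4,"linear":[0,0,0],"rotation":[-0.07,0,0]},
  {"claw":0.4,"linear":[0,0,0],"rotation":[-0.07,0,0]},
  {"claw":0.4,"linear":[0,0,0],"rotation":[0,0,0]},
])

```text
time: 2.18
position: [0.5767, 0.0614, 0.2129]
tool_rot: [-1.25, 1.21, 1.25]
ft_force: [-0.0, 0.2, 0.7]
grip_width: 0.596
```

```bash
python3 - <<'E'
from h import *
go([.6423,-.0067,.2])
print(get_state()["joint_positions"].round(2), get_state()["grip_width"])
E
```

```text
pos [0.5767 0.0614 0.2129] xaxis [-0.016 -0.017 -1.   ] zaxis [-0.05   0.999 -0.016] jaw deg 92.8 lin units [ 0.52 -2.49 -2.84]
[-0.56  0.18  0.45  1.6  -0.07  1.39  1.52] 0.5962778954013412
```

```bash
cat > g.py <<'E'
from h import *
import sys
YAW=1.8;C=np.array([.5617,-.0092])
def plan(nut,z,ang,zz=None):
    "nut a,b,c,d; ang = nut turn deg; prints shift units and rotation units"
    th=np.radians(YAW+{"a":0,"b":90,"c":180,"d":-90}[nut]);p=[*(C+.08*np.array([np.cos(th),np.sin(th)])),z]
    jaw=np.degrees(th)+90-ang; s,M=tool()
    j=np.radians(jaw); 
    Z=np.array([np.cos(j),np.sin(j),0]); 
    if Z[0]<-.35 or (abs(Z[0])<=.35 and nut in"ac" and Z[1]<0) or (abs(Z[0])<=.35 and nut in"bd" and Z[1]>0): Z=-Z
    X=np.array([0,0,-1.]);G=np.stack([X,np.cross(Z,X),Z],1)
    rv=R.from_matrix(M.T@G).as_rotvec()/(np.pi/2)
    print(nut,"lin",(M.T@(np.array(p)-s["position"])/.025).round(2),"rot",rv.round(3),"deg",(rv*90).round(1),"lin in goal axes",(G.T@(np.array(p)-s["position"])/.025).round(2))
    print(" q",s["joint_positions"].round(2),"t",round(s["time"],2),"grip",round(float(s["grip_width"]),3),"F",s["ft_force"].round(1))
if __name__=="__main__": plan(sys.argv[1],float(sys.argv[2]),float(sys.argv[3]))
E
python3 g.py a .2 3
```

```text
a lin [ 0.52 -2.47 -2.84] rot [ 0.045 -0.01  -0.01 ] deg [ 4.  -0.9 -0.9] lin in goal axes [ 0.52 -2.66 -2.67]
 q [-0.56  0.18  0.45  1.6  -0.07  1.39  1.52] t 2.18 grip 0.596 F [-0.   0.2  0.7]
```

Request:
play_rows([
  {"claw":0.4,"linear":[0.1,-0.8,-0.9],"rotation":[0,-0.011,-0.01]},
  {"claw":0.4,"linear":[0.1,-0.8,-0.9],"rotation":[0,0,0]},
  {"claw":0.4,"linear":[0.1,-0.8,-0.9],"rotation":[0,0,0]},
  {"claw":0.4,"linear":[0,0,0],"rotation":[0,0,0]},
  {"claw":0.4,"linear":[0,0,0],"rotation":[0,0,0]},
])

```text
time: 2.6
position: [0.6405, -0.0018, 0.2027]
tool_rot: [-1.234, 1.19, 1.244]
ft_force: [0.4, 1.0, -0.0]
grip_width: 0.598
```

```bash
python3 g.py a .122 3; python3 - <<'E'
from h import *
s=get_state();w=get_image("wrist");cv2.imwrite("pics/w1.png",w)
print(s["position"])
E
```

```text
a lin [ 3.23 -0.05 -0.21] rot [ 0.039  0.003 -0.003] deg [ 3.5  0.2 -0.2] lin in goal axes [ 3.23 -0.05 -0.2 ]
 q [-0.43  0.32  0.5   1.48 -0.16  1.39  1.69] t 2.6 grip 0.598 F [ 0.4  1.  -0. ]
[ 0.64052787 -0.00175687  0.20270299]
```

View pics/w1.png

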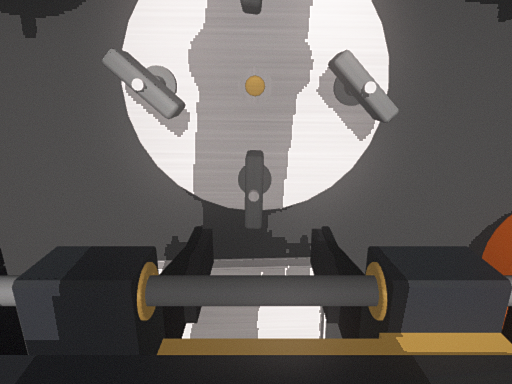

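The wrist view shows the lid with the near nut's dot at (254,196), the half-way nuts' dots at (138,85) and (370,88), and the stub at (255,86). I'll cross-check the positions by ray.

```bash
python3 - <<'E'
from h import *
s=get_state()
for p,z in [((254,196),.148),((138,85),.148),((370,88),.148),((255,86),.12)]: print(ray("wrist",p,z,s).round(4))
b=[ray("wrist",p,.148,s) for p in[((246+262)/2,152),((246+262)/2,228)]]
d=b[0]-b[1];print(b,np.degrees(np.arctan2(d[1],d[0])))
for q in [((105,55),(182,113)),((337,56),(392,118))]:
    u=[ray("wrist",p,.148,s) for p in q];d=u[0]-u[1];print(np.degrees(np.arctan2(d[1],d[0])))
E
```

```text
[ 0.6406 -0.008   0.148 ]
[ 0.5616 -0.0923  0.148 ]
[0.5571 0.0712 0.148 ]
[ 0.5591 -0.0105  0.12  ]
[array([ 0.60609077, -0.00917541,  0.148     ]), array([ 0.66757687, -0.00712416,  0.148     ])] -178.08924924743874
-125.57801098365782
-132.22637944778776
```

```bash
sed -i 's/^YAW.*/YAW=1.7;C=np.array([.561,-.010])/' g.py; python3 g.py a .122 0
```

```text
a lin [ 3.22 -0.03 -0.22] rot [ 0.007  0.002 -0.003] deg [ 0.6  0.2 -0.2] lin in goal axes [ 3.22 -0.02 -0.21]
 q [-0.43  0.32  0.5   1.48 -0.16  1.39  1.69] t 2.65 grip 0.603 F [ 0.6 -0.1 -0.6]
```

Request:
play_rows([
  {"claw":0.4,"linear":[0.2,0,-0.22],"rotation":[0.007,0,0]},
  {"claw":0.4,"linear":[0.8,0,0],"rotation":[0,0,0]},
  {"claw":0.4,"linear":[0.8,0,0],"rotation":[0,0,0]},
  {"claw":0.4,"linear":[0.8,0,0],"rotation":[0,0,0]},
  {"claw":0.4,"linear":[0.5,0,0],"rotation":[0,0,0]},
  {"claw":0.4,"linear":[0.1,0,0],"rotation":[0,0,0]},
])

```text
time: 3.15
position: [0.6387, -0.0029, 0.1209]
tool_rot: [-1.224, 1.192, 1.233]
ft_force: [-0.8, 0.8, -0.5]
grip_width: 0.601
```

```bash
python3 g.py a .122 0
```

```text
a lin [-0.05 -0.09 -0.19] rot [-0.002  0.004 -0.   ] deg [-0.1  0.4 -0. ] lin in goal axes [-0.05 -0.09 -0.19]
 q [-0.42  0.36  0.49  1.59 -0.18  1.24  1.7 ] t 3.15 grip 0.601 F [-0.8  0.8 -0.5]
```

Request:
play_rows([
  {"claw":0.4,"linear":[0,-0.1,-0.19],"rotation":[0,0,0]},
  {"claw":0.4,"linear":[0,0,0],"rotation":[0,0,0]},
  {"claw":0.6,"linear":[0,0,0],"rotation":[0,0,0]},
  {"claw":1,"linear":[0,0,0],"rotation":[0,0,0]},
  {"claw":1,"linear":[0,0,0],"rotation":[0,0,0]},
  {"claw":1,"linear":[0,0,0],"rotation":[0,0,0]},
  {"claw":1,"linear":[0,0,0],"rotation":[0,0,0]},
], newtons=20)

```text
time: 3.73
position: [0.6432, -0.0068, 0.1248]
tool_rot: [-1.226, 1.187, 1.23]
ft_force: [0.5, 1.0, -0.5]
grip_width: 0.306
```

```bash
python3 g.py a .122 45
```

```text
a lin [ 0.11  0.09 -0.03] rot [0.499 0.006 0.001] deg [44.9  0.5  0.1] lin in goal axes [ 0.11  0.04 -0.09]
 q [-0.41  0.36  0.49  1.58 -0.19  1.24  1.71] t 3.73 grip 0.306 F [ 0.5  1.  -0.5]
```

Request:
play_rows([
  {"claw":1,"linear":[0.1,0,0],"rotation":[0,0,0]},
  {"claw":1,"linear":[0,0,0],"rotation":[0,0,0]},
  {"claw":1,"linear":[0,0,0],"rotation":[0,0,0]},
  {"claw":1,"linear":[0,0,0],"rotation":[0,0,0]},
])

```text
time: 4.07
position: [0.6436, -0.0068, 0.1228]
tool_rot: [-1.226, 1.186, 1.229]
ft_force: [0.5, -0.3, -0.2]
grip_width: 0.036
```

```bash
python3 g.py a .122 45
```

```text
a lin [ 0.03  0.11 -0.03] rot [0.499 0.006 0.001] deg [44.9  0.6  0.1] lin in goal axes [ 0.03  0.05 -0.1 ]
 q [-0.41  0.37  0.49  1.58 -0.19  1.23  1.71] t 4.07 grip 0.036 F [ 0.5 -0.3 -0.2]
```

The fingers closed to about 3 mm, so the bar is not between them. I'll look.

```bash
python3 - <<'E'
from h import *
w=get_image("wrist");t=get_image("top");sd=get_image("side")
a=cv2.resize(t[110:240,210:350],(420,390));b=cv2.resize(sd,(380,285))
o=np.zeros((600,800,3),np.uint8);o[:384//2*1+0]=0
w2=cv2.resize(w,(380,285));o[:285,:380]=w2;o[300:585,:380]=b;o[:390,380:800]=a;cv2.imwrite("pics/c2.png",o)
E
```

```text
(no output)
```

View pics/c2.png

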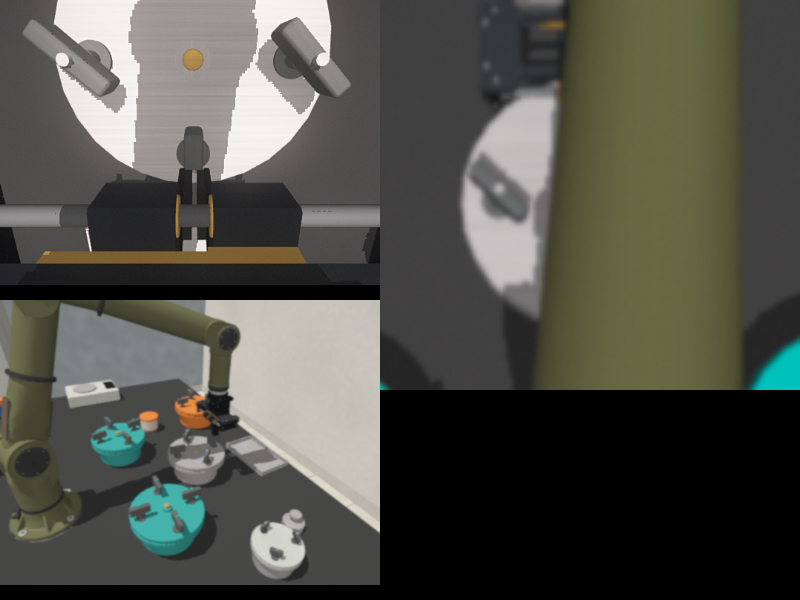

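```bash
python3 - <<'E'
from h import *
s=get_state();w=get_image("wrist");cv2.imwrite("pics/w3.png",cv2.resize(w[150:350,180:340],(640,800))[:600]);print(s["grip_width"],s["ft_force"],s["torque"])
E
```

```text
0.005584699835904177 [-0.03173466  0.50262918  0.5257043 ] [ 0.05535736 -0.02068773  0.0328156 ]
```

View pics/w3.png

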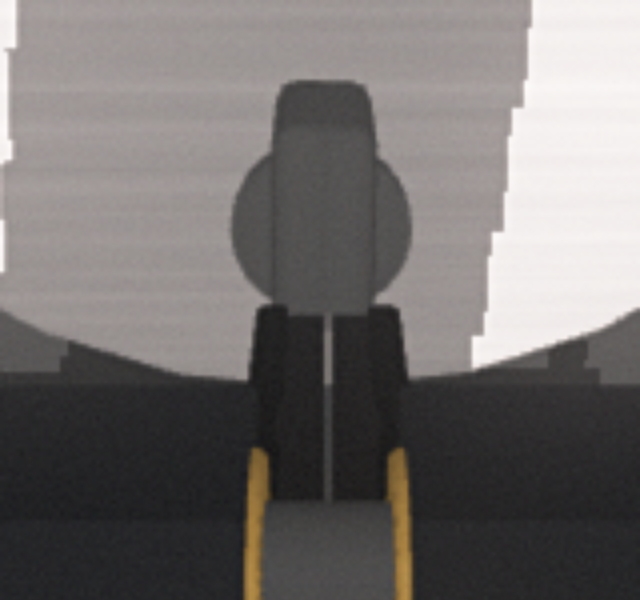

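```bash
python3 - <<'E'
from h import *
s,M=tool();sd=get_image("side");s0=cv2.imread("pics/side0.png")
c=calibration("side");K=np.array([[c["fx"],0,c["cx"]],[0,c["fy"],c["cy"]],[0,0,1]])
pr=lambda p:cv2.projectPoints(np.array([p],float),c["rvec"],c["tvec"],K,None)[0].ravel()
pts=[s["position"],s["position"]+[0,0,.0187],[.6412,-.0075,.148],[.5616,-.0923,.148],[.5571,.0712,.148],[.4815,-.012,.148],[.561,-.01,.12]]
x0,y0=215,115
o=[]
for im in(sd,s0):
    k=cv2.resize(im[y0:y0+125,x0:x0+100],None,fx=4,fy=4,interpolation=cv2.INTER_CUBIC)
    for i,p in enumerate(pts):
        u=((pr(p)-[x0,y0]+.5)*4).astype(int);cv2.circle(k,tuple(int(v) for v in u),3,(0,0,255) if i<2 else (0,255,0),1)
    o.append(k)
for p in pts:print(pr(p).round(1))
cv2.imwrite("pics/s4.png",np.hstack(o));print(s["position"])
E
```

```text
[288.8 189.7]
[289.2 184.4]
[288.7 182.9]
[279.  204.4]
[251.4 176.7]
[239.6 196.4]
[264.6 197.6]
[ 0.64374405 -0.00671914  0.12289233]
```

View pics/s4.png

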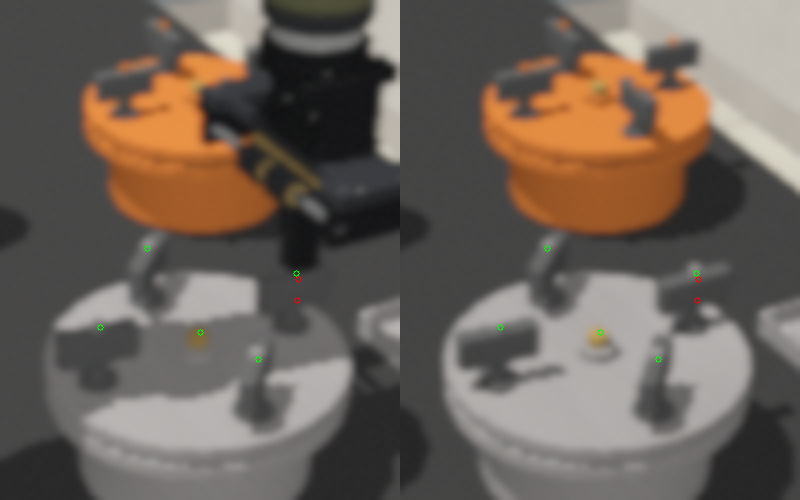

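```bash
python3 - <<'E'
from h import *
sd=get_image("side");s0=cv2.imread("pics/side0.png")
o=[]
for im in(sd,s0):
    k=im[165:205,265:310].astype(float);k=np.clip(k*2.2,0,255).astype(np.uint8)
    o.append(cv2.resize(k,None,fx=8.8,fy=8.8,interpolation=cv2.INTER_NEAREST))
cv2.imwrite("pics/s5.png",np.hstack(o))
c=calibration("side");M=R.from_rotvec(c["rvec"]).as_matrix();print("cam",-M.T@c["tvec"])
c=calibration("top");M=R.from_rotvec(c["rvec"]).as_matrix();print("cam",-M.T@c["tvec"])
E
```

```text
cam [ 0.15523327 -0.77056318  0.69878495]
cam [0.33105715 0.08270354 1.07748863]
```

View pics/s5.png

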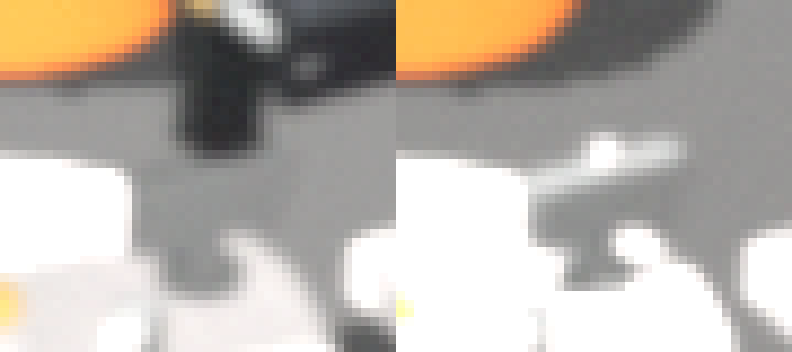

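The side and wrist views agree: the shut fingertips sit just above the bar's top, at z ≈ 0.149 m. So the real finger ends are about 27 mm short of the reported TCP. I'll open, go 27 mm lower, and check contact and width.

Request:
play_rows([
  {"claw":0.4,"linear":[0,0.05,0],"rotation":[0,0,0]},
  {"claw":0.4,"linear":[0,0,0],"rotation":[0,0,0]},
  {"claw":0.4,"linear":[0,0,0],"rotation":[0,0,0]},
  {"claw":0.4,"linear":[0,0,0],"rotation":[0,0,0]},
  {"claw":0.4,"linear":[0,0,0],"rotation":[0,0,0]},
  {"claw":0.4,"linear":[0.4,0,0],"rotation":[0,0,0]},
  {"claw":0.4,"linear":[0.4,0,0],"rotation":[0,0,0]},
  {"claw":0.4,"linear":[0.2,0,0],"rotation":[0,0,0]},
  {"claw":0.4,"linear":[0,0,0],"rotation":[0,0,0]},
])

```text
time: 5.12
position: [0.6424, -0.0065, 0.0952]
tool_rot: [-1.226, 1.186, 1.229]
ft_force: [-0.8, 0.2, -0.3]
grip_width: 0.563
```

```bash
python3 g.py a .096 0
```

```text
a lin [-0.03  0.06 -0.04] rot [-0.001  0.005  0.004] deg [-0.1  0.5  0.3] lin in goal axes [-0.03  0.06 -0.04]
 q [-0.41  0.39  0.48  1.61 -0.2   1.18  1.72] t 5.12 grip 0.563 F [-0.8  0.2 -0.3]
```

Request:
play_rows([
  {"claw":1,"linear":[0,0.05,0],"rotation":[0,0,0]},
  {"claw":1,"linear":[0,0,0],"rotation":[0,0,0]},
  {"claw":1,"linear":[0,0,0],"rotation":[0,0,0]},
  {"claw":1,"linear":[0,0,0],"rotation":[0,0,0]},
  {"claw":1,"linear":[0,0,0],"rotation":[0,0,0]},
  {"claw":1,"linear":[0,0,0],"rotation":[0,0,0]},
  {"claw":1,"linear":[0,0,0],"rotation":[0,0,0]},
  {"claw":1,"linear":[0,0,0],"rotation":[0,0,0]},
])

```text
time: 5.78
position: [0.6408, -0.0076, 0.0946]
tool_rot: [-1.227, 1.188, 1.229]
ft_force: [-1.0, 0.2, -2.0]
grip_width: 0.158
```

```bash
python3 g.py a .096 45
```

```text
a lin [-0.06 -0.01 -0.  ] rot [0.498 0.005 0.001] deg [44.9  0.5  0.1] lin in goal axes [-0.06 -0.01  0.  ]
 q [-0.41  0.38  0.49  1.62 -0.2   1.18  1.72] t 5.78 grip 0.158 F [-1.   0.2 -2. ]
```

Opening 0.158 ≈ 14 mm, so the bar is gripped. Now the eighth turn clockwise.

Request:
play_rows([
  {"claw":1,"linear":[0,0,0],"rotation":[0.05,0,0]},
  {"claw":1,"linear":[0,0,0],"rotation":[0.05,0,0]},
  {"claw":1,"linear":[0,0,0],"rotation":[0.05,0,0]},
  {"claw":1,"linear":[0,0,0],"rotation":[0.05,0,0]},
  {"claw":1,"linear":[0,0,0],"rotation":[0.05,0,0]},
  {"claw":1,"linear":[0,0,0],"rotation":[0.05,0,0]},
  {"claw":1,"linear":[0,0,0],"rotation":[0.05,0,0]},
  {"claw":1,"linear":[0,0,0],"rotation":[0.05,0,0]},
  {"claw":1,"linear":[0,0,0],"rotation":[0.05,0,0]},
])

```text
time: 6.53
position: [0.6406, -0.0082, 0.0945]
tool_rot: [-0.67, 1.458, 0.674]
ft_force: [1.1, -0.1, -0.8]
grip_width: 0.159
```

```bash
python3 g.py a .096 45
```

```text
a lin [-0.06  0.    0.03] rot [0.03  0.004 0.   ] deg [2.7 0.4 0. ] lin in goal axes [-0.06  0.    0.03]
 q [-0.51  0.4   0.61  1.62 -0.25  1.19  1.02] t 6.53 grip 0.159 F [ 1.1 -0.1 -0.8]
```

Request:
play_rows([
  {"claw":1,"linear":[0,0,0],"rotation":[0.03,0,0]},
  {"claw":1,"linear":[0,0,0],"rotation":[0,0,0]},
])

```text
time: 6.7
position: [0.6406, -0.0082, 0.0946]
tool_rot: [-0.631, 1.471, 0.634]
ft_force: [-0.7, -0.6, -0.3]
grip_width: 0.155
```

```bash
python3 g.py a .096 45;python3 g.py c .15 0
```

```text
a lin [-0.06  0.    0.03] rot [-0.003  0.004  0.   ] deg [-0.3  0.4  0. ] lin in goal axes [-0.06  0.    0.03]
 q [-0.52  0.41  0.62  1.62 -0.26  1.19  0.97] t 6.7 grip 0.155 F [-0.7 -0.6 -0.3]
c lin [-2.25  4.51 -4.51] rot [-0.503  0.004  0.002] deg [-45.3   0.3   0.2] lin in goal axes [-2.22  6.38  0.02]
 q [-0.52  0.41  0.62  1.62 -0.26  1.19  0.97] t 6.7 grip 0.155 F [-0.7 -0.6 -0.3]
```

Request:
play_rows([
  {"claw":0.4,"linear":[0,0,0],"rotation":[0,0,0]},
  {"claw":0.4,"linear":[0,0,0],"rotation":[0,0,0]},
  {"claw":0.4,"linear":[0,0,0],"rotation":[0,0,0]},
  {"claw":0.4,"linear":[0,0,0],"rotation":[0,0,0]},
  {"claw":0.4,"linear":[-0.8,0,0],"rotation":[0,0,0]},
  {"claw":0.4,"linear":[-0.8,0,0],"rotation":[0,0,0]},
  {"claw":0.4,"linear":[-0.6,0,0],"rotation":[0,0,0]},
])

```text
time: 7.28
position: [0.6374, -0.0074, 0.1472]
tool_rot: [-0.633, 1.476, 0.643]
ft_force: [-0.3, 0.3, -0.3]
grip_width: 0.568
```

Request:
play_rows([
  {"claw":0.4,"linear":[0,0,0],"rotation":[-0.07,0,0]},
  {"claw":0.4,"linear":[0,0,0],"rotation":[-0.07,0,0]},
  {"claw":0.4,"linear":[0,0,0],"rotation":[-0.07,0,0]},
  {"claw":0.4,"linear":[0,0,0],"rotation":[-0.07,0,0]},
  {"claw":0.4,"linear":[0,0,0],"rotation":[-0.07,0,0]},
  {"claw":0.4,"linear":[0,0,0],"rotation":[-0.07,0,0]},
  {"claw":0.4,"linear":[0,0,0],"rotation":[-0.07,0,0]},
  {"claw":0.4,"linear":[0,0,0],"rotation":[0,0,0]},
])

```text
time: 7.95
position: [0.6409, -0.0074, 0.1538]
tool_rot: [-1.248, 1.172, 1.248]
ft_force: [0.6, -0.0, -0.6]
grip_width: 0.599
```

```bash
python3 g.py c .15 0
```

```text
c lin [0.11 6.4  0.16] rot [0.017 0.004 0.005] deg [1.5 0.4 0.4] lin in goal axes [ 0.15  6.4  -0.01]
 q [-0.43  0.34  0.51  1.55 -0.18  1.29  1.73] t 7.95 grip 0.599 F [ 0.6 -0.  -0.6]
```

Request:
play_rows([
  {"claw":0.4,"linear":[0,0.95,0],"rotation":[0.017,0.004,0.005]},
  {"claw":0.4,"linear":[0,1,0],"rotation":[0,0,0]},
  {"claw":0.4,"linear":[0,1,0],"rotation":[0,0,0]},
  {"claw":0.4,"linear":[0,1,0],"rotation":[0,0,0]},
  {"claw":0.4,"linear":[0,1,0],"rotation":[0,0,0]},
  {"claw":0.4,"linear":[0,1,0],"rotation":[0,0,0]},
  {"claw":0.4,"linear":[0,0.4,0],"rotation":[0,0,0]},
  {"claw":0.4,"linear":[0,0,0],"rotation":[0,0,0]},
])

```text
time: 8.62
position: [0.4758, -0.0119, 0.152]
tool_rot: [-1.21, 1.207, 1.213]
ft_force: [0.7, 0.2, 0.1]
grip_width: 0.602
```

```bash
python3 g.py c .096 0; python3 - <<'E'
from h import *
s=get_state();cv2.imwrite("pics/w6.png",get_image("wrist"))
E
```

```text
c lin [ 2.24 -0.21 -0.02] rot [-0.017  0.001 -0.001] deg [-1.5  0.1 -0.1] lin in goal axes [ 2.24 -0.21 -0.02]
 q [-0.54 -0.04  0.5   1.94  0.02  1.24  1.53] t 8.62 grip 0.602 F [0.7 0.2 0.1]
```

View pics/w6.png

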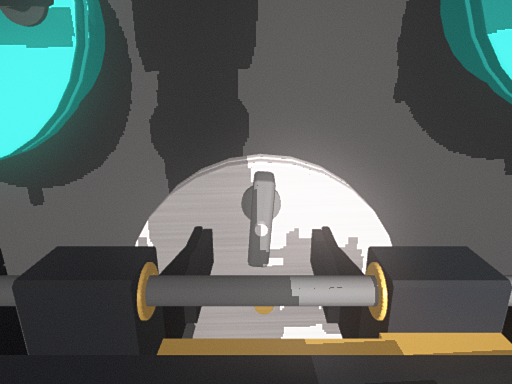

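Request:
play_rows([
  {"claw":0.4,"linear":[0.4,-0.21,0],"rotation":[0.02,0,0]},
  {"claw":0.4,"linear":[0.8,0,0],"rotation":[0,0,0]},
  {"claw":0.4,"linear":[0.8,0,0],"rotation":[0,0,0]},
  {"claw":0.4,"linear":[0.3,0,0],"rotation":[0,0,0]},
  {"claw":0.4,"linear":[0,0,0],"rotation":[0,0,0]},
])

```text
time: 9.08
position: [0.4897, -0.0122, 0.0924]
tool_rot: [-1.182, 1.223, 1.173]
ft_force: [0.6, 0.4, 0.8]
grip_width: 0.603
```

```bash
python3 g.py c .096 0
```

```text
c lin [-0.15  0.34 -0.02] rot [-0.045  0.     0.005] deg [-4.1  0.   0.4] lin in goal axes [-0.14  0.35  0.  ]
 q [-0.53  0.05  0.51  1.99 -0.02  1.11  1.53] t 9.08 grip 0.603 F [0.6 0.4 0.8]
```

Request:
play_rows([
  {"claw":0.4,"linear":[-0.12,0.3,0],"rotation":[0,0,0]},
  {"claw":0.4,"linear":[0,0,0],"rotation":[0,0,0]},
  {"claw":1,"linear":[0,0,0],"rotation":[0,0,0]},
])

```text
time: 9.33
position: [0.4829, -0.0124, 0.0955]
tool_rot: [-1.181, 1.227, 1.171]
ft_force: [0.1, -0.2, 0.5]
grip_width: 0.575
```

```bash
python3 g.py c .096 0
```

```text
c lin [-0.02  0.08 -0.  ] rot [-0.047 -0.001  0.004] deg [-4.2 -0.1  0.4] lin in goal axes [-0.02  0.08  0.  ]
 q [-0.53  0.03  0.51  2.   -0.01  1.11  1.51] t 9.33 grip 0.575 F [ 0.1 -0.2  0.5]
```

Request:
play_rows([
  {"claw":1,"linear":[0,0.05,0],"rotation":[0,0,0]},
  {"claw":1,"linear":[0,0,0],"rotation":[0,0,0]},
  {"claw":1,"linear":[0,0,0],"rotation":[0,0,0]},
  {"claw":1,"linear":[0,0,0],"rotation":[0,0,0]},
  {"claw":1,"linear":[0,0,0],"rotation":[0,0,0]},
  {"claw":1,"linear":[0,0,0],"rotation":[0,0,0]},
  {"claw":1,"linear":[0,0,0],"rotation":[0,0,0]},
])

```text
time: 9.92
position: [0.484, -0.0127, 0.0987]
tool_rot: [-1.182, 1.222, 1.166]
ft_force: [1.1, 0.6, -1.0]
grip_width: 0.158
```

```bash
python3 g.py c .096 45
```

```text
c lin [0.11 0.12 0.01] rot [0.452 0.003 0.008] deg [40.7  0.2  0.7] lin in goal axes [ 0.11  0.09 -0.07]
 q [-0.53  0.02  0.51  2.   -0.01  1.11  1.51] t 9.92 grip 0.158 F [ 1.1  0.6 -1. ]
```

Request:
play_rows([
  {"claw":1,"linear":[0.08,0,0],"rotation":[0.05,0,0.004]},
  {"claw":1,"linear":[0,0,0],"rotation":[0.05,0,0]},
  {"claw":1,"linear":[0,0,0],"rotation":[0.05,0,0]},
  {"claw":1,"linear":[0,0,0],"rotation":[0.05,0,0]},
  {"claw":1,"linear":[0,0,0],"rotation":[0.05,0,0]},
  {"claw":1,"linear":[0,0,0],"rotation":[0.05,0,0]},
  {"claw":1,"linear":[0,0,0],"rotation":[0.05,0,0]},
  {"claw":1,"linear":[0,0,0],"rotation":[0.05,0,0]},
  {"claw":1,"linear":[0,0,0],"rotation":[0,0,0]},
])

```text
time: 10.67
position: [0.4829, -0.0151, 0.0986]
tool_rot: [-0.681, 1.461, 0.674]
ft_force: [-0.0, -0.4, -0.1]
grip_width: 0.16
```

```bash
python3 g.py c .096 45
```

```text
c lin [0.1  0.13 0.03] rot [ 0.033 -0.     0.003] deg [ 3.  -0.   0.3] lin in goal axes [0.11 0.13 0.03]
 q [-0.54  0.03  0.52  1.99 -0.01  1.12  0.86] t 10.67 grip 0.16 F [-0.  -0.4 -0.1]
```

Request:
play_rows([
  {"claw":1,"linear":[0,0,0],"rotation":[0.032,0,0]},
  {"claw":1,"linear":[0,0,0],"rotation":[0,0,0]},
])

```text
time: 10.83
position: [0.4827, -0.0152, 0.0986]
tool_rot: [-0.644, 1.473, 0.637]
ft_force: [-0.0, -0.1, -0.0]
grip_width: 0.162
```

```bash
python3 g.py c .096 45
```

```text
c lin [0.1  0.13 0.04] rot [ 0.003 -0.     0.003] deg [ 0.3 -0.   0.3] lin in goal axes [0.1  0.13 0.04]
 q [-0.54  0.03  0.52  1.99 -0.01  1.12  0.81] t 10.83 grip 0.162 F [-0.  -0.1 -0. ]
```

Request:
play_rows([
  {"claw":0.4,"linear":[0,0,0],"rotation":[0,0,0]},
  {"claw":0.4,"linear":[0,0,0],"rotation":[0,0,0]},
  {"claw":0.4,"linear":[0,0,0],"rotation":[0,0,0]},
  {"claw":0.4,"linear":[0,0,0],"rotation":[0,0,0]},
  {"claw":0.4,"linear":[-0.8,0,0],"rotation":[0,0,0]},
  {"claw":0.4,"linear":[-0.8,0,0],"rotation":[0,0,0]},
  {"claw":0.4,"linear":[-0.6,0,0],"rotation":[0,0,0]},
  {"claw":0.4,"linear":[0,0,0],"rotation":[0,0,0]},
])

```text
time: 11.5
position: [0.4812, -0.0144, 0.1541]
tool_rot: [-0.652, 1.474, 0.647]
ft_force: [0.9, 0.1, -0.1]
grip_width: 0.586
```

```bash
python3 g.py d .15 40;python3 g.py b .15 43;
```

```text
d lin [ 0.17 -4.46 -0.01] rot [ 0.954 -0.001  0.003] deg [85.9 -0.1  0.2] lin in goal axes [ 0.16 -0.34  4.45]
 q [-0.55 -0.03  0.51  1.92  0.02  1.25  0.79] t 11.5 grip 0.586 F [ 0.9  0.1 -0.1]
b lin [ 0.15 -0.01  4.58] rot [ 0.988 -0.001  0.003] deg [88.9 -0.1  0.2] lin in goal axes [0.16 4.58 0.1 ]
 q [-0.55 -0.03  0.51  1.92  0.02  1.25  0.79] t 11.5 grip 0.586 F [ 0.9  0.1 -0.1]
```

Request:
play_rows([
  {"claw":0.4,"linear":[0,-1,0],"rotation":[0,0,0]},
  {"claw":0.4,"linear":[0,-1,0],"rotation":[0,0,0]},
  {"claw":0.4,"linear":[0,-1,0],"rotation":[0,0,0]},
  {"claw":0.4,"linear":[0,-1,0],"rotation":[0,0,0]},
  {"claw":0.4,"linear":[0,-0.3,0],"rotation":[0,0,0]},
  {"claw":0.4,"linear":[0,0,0],"rotation":[0.075,0,0]},
  {"claw":0.4,"linear":[0,0,0],"rotation":[0.075,0,0]},
  {"claw":0.4,"linear":[0,0,0],"rotation":[0.075,0,0]},
  {"claw":0.4,"linear":[0,0,0],"rotation":[0.075,0,0]},
  {"claw":0.4,"linear":[0,0,0],"rotation":[0.075,0,0]},
])

```text
time: 12.33
position: [0.5609, -0.0868, 0.1474]
tool_rot: [-0.178, 1.571, 0.177]
ft_force: [0.7, 0.5, -0.4]
grip_width: 0.598
```

Request:
play_rows([
  {"claw":0.4,"linear":[0,0,0],"rotation":[0.075,0,0]},
  {"claw":0.4,"linear":[0,0,0],"rotation":[0.075,0,0]},
  {"claw":0.4,"linear":[0,0,0],"rotation":[0.075,0,0]},
  {"claw":0.4,"linear":[0,0,0],"rotation":[0.075,0,0]},
  {"claw":0.4,"linear":[0,0,0],"rotation":[0.075,0,0]},
  {"claw":0.4,"linear":[0,0,0],"rotation":[0.075,0,0]},
  {"claw":0.4,"linear":[0,0,0],"rotation":[0.07,0,0]},
  {"claw":0.4,"linear":[0,0,0],"rotation":[0,0,0]},
])

```text
time: 13.0
position: [0.5543, -0.0815, 0.1402]
tool_rot: [0.493, 1.533, -0.499]
ft_force: [-0.2, -0.8, 0.5]
grip_width: 0.599
```

```bash
python3 g.py d .15 40; python3 - <<'E'
from h import *
s=get_state();w=get_image("wrist");cv2.imwrite("pics/w7.png",w)
E
```

```text
d lin [-0.4  -0.06  0.49] rot [ 0.023 -0.01   0.006] deg [ 2.1 -0.9  0.6] lin in goal axes [-0.39 -0.04  0.49]
 q [-0.58  0.22  0.78  1.75 -0.16  1.25 -0.4 ] t 13.0 grip 0.599 F [-0.2 -0.8  0.5]
```

View pics/w7.png

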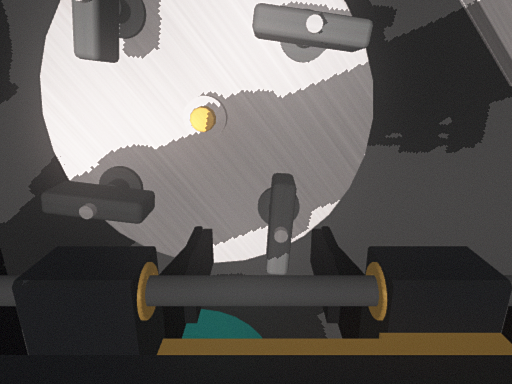

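Request:
play_rows([
  {"claw":0.4,"linear":[0,-0.05,0.5],"rotation":[0,-0.01,0.006]},
  {"claw":0.4,"linear":[0,0,0],"rotation":[0,0,0]},
])

```text
time: 13.22
position: [0.5638, -0.0894, 0.1392]
tool_rot: [0.485, 1.517, -0.485]
ft_force: [-0.2, -0.1, -0.0]
grip_width: 0.602
```

```bash
python3 g.py d .096 38
```

```text
d lin [ 1.73 -0.03 -0.  ] rot [ 0.009 -0.001 -0.   ] deg [ 0.8 -0.  -0. ] lin in goal axes [ 1.73 -0.03 -0.  ]
 q [-0.56  0.23  0.78  1.75 -0.17  1.24 -0.36] t 13.22 grip 0.602 F [-0.2 -0.1 -0. ]
```

Request:
play_rows([
  {"claw":0.4,"linear":[0.6,0,0],"rotation":[0,0,0]},
  {"claw":0.4,"linear":[0.6,0,0],"rotation":[0,0,0]},
  {"claw":0.4,"linear":[0.5,0,0],"rotation":[0,0,0]},
  {"claw":0.4,"linear":[0,0,0],"rotation":[0,0,0]},
])

```text
time: 13.55
position: [0.5652, -0.0908, 0.0957]
tool_rot: [0.482, 1.514, -0.479]
ft_force: [-0.2, 0.3, 0.1]
grip_width: 0.595
```

```bash
python3 g.py d .096 38
```

```text
d lin [-0.01 -0.01 -0.08] rot [ 0.013  0.001 -0.002] deg [ 1.1  0.1 -0.1] lin in goal axes [-0.01 -0.02 -0.08]
 q [-0.54  0.27  0.76  1.8  -0.21  1.15 -0.33] t 13.55 grip 0.595 F [-0.2  0.3  0.1]
```

Request:
play_rows([
  {"claw":1,"linear":[0,0,-0.08],"rotation":[0.012,0,0]},
  {"claw":1,"linear":[0,0,0],"rotation":[0,0,0]},
  {"claw":1,"linear":[0,0,0],"rotation":[0,0,0]},
  {"claw":1,"linear":[0,0,0],"rotation":[0,0,0]},
  {"claw":1,"linear":[0,0,0],"rotation":[0,0,0]},
  {"claw":1,"linear":[0,0,0],"rotation":[0,0,0]},
  {"claw":1,"linear":[0,0,0],"rotation":[0,0,0]},
  {"claw":1,"linear":[0,0,0],"rotation":[0,0,0]},
])

```text
time: 14.22
position: [0.5631, -0.0889, 0.0975]
tool_rot: [0.498, 1.513, -0.493]
ft_force: [2.5, -1.5, -3.5]
grip_width: 0.162
```

```bash
python3 g.py d .096 90
```

```text
d lin [ 0.06 -0.03  0.04] rot [ 0.578 -0.001 -0.002] deg [52.  -0.1 -0.2] lin in goal axes [0.06 0.01 0.04]
 q [-0.55  0.27  0.77  1.8  -0.21  1.16 -0.35] t 14.22 grip 0.162 F [ 2.5 -1.5 -3.5]
```

Request:
play_rows([
  {"claw":1,"linear":[0.03,0,0],"rotation":[0.05,0,0]},
  {"claw":1,"linear":[0,0,0],"rotation":[0.05,0,0]},
  {"claw":1,"linear":[0,0,0],"rotation":[0.05,0,0]},
  {"claw":1,"linear":[0,0,0],"rotation":[0.05,0,0]},
  {"claw":1,"linear":[0,0,0],"rotation":[0.05,0,0]},
  {"claw":1,"linear":[0,0,0],"rotation":[0.05,0,0]},
  {"claw":1,"linear":[0,0,0],"rotation":[0.05,0,0]},
  {"claw":1,"linear":[0,0,0],"rotation":[0.05,0,0]},
  {"claw":1,"linear":[0,0,0],"rotation":[0.05,0,0]},
  {"claw":1,"linear":[0,0,0],"rotation":[0.05,0,0]},
])

```text
time: 15.05
position: [0.5639, -0.0899, 0.0976]
tool_rot: [1.123, 1.261, -1.117]
ft_force: [-0.5, -1.0, -1.9]
grip_width: 0.157
```

```bash
python3 g.py d .096 90
```

```text
d lin [ 0.06 -0.02 -0.  ] rot [ 0.057 -0.    -0.003] deg [ 5.2 -0.  -0.2] lin in goal axes [ 0.06 -0.02  0.  ]
 q [-0.66  0.3   0.91  1.8  -0.26  1.16 -1.12] t 15.05 grip 0.157 F [-0.5 -1.  -1.9]
```

Request:
play_rows([
  {"claw":1,"linear":[0,0,0],"rotation":[0.055,0,0]},
  {"claw":1,"linear":[0,0,0],"rotation":[0,0,0]},
  {"claw":1,"linear":[0,0,0],"rotation":[0,0,0]},
])

```text
time: 15.3
position: [0.5638, -0.0902, 0.0975]
tool_rot: [1.189, 1.22, -1.184]
ft_force: [-1.0, 0.2, -0.0]
grip_width: 0.154
```

```bash
python3 g.py d .096 90
```

```text
d lin [ 0.06 -0.02 -0.01] rot [-0.     0.    -0.003] deg [-0.   0.  -0.2] lin in goal axes [ 0.06 -0.02 -0.01]
 q [-0.67  0.3   0.92  1.8  -0.26  1.16 -1.21] t 15.3 grip 0.154 F [-1.   0.2 -0. ]
```

Request:
play_rows([
  {"claw":0.4,"linear":[0,0,0],"rotation":[0,0,0]},
  {"claw":0.4,"linear":[0,0,0],"rotation":[0,0,0]},
  {"claw":0.4,"linear":[0,0,0],"rotation":[0,0,0]},
  {"claw":0.4,"linear":[0,0,0],"rotation":[0,0,0]},
  {"claw":0.4,"linear":[-0.8,0,0],"rotation":[0,0,0]},
  {"claw":0.4,"linear":[-0.8,0,0],"rotation":[0,0,0]},
  {"claw":0.4,"linear":[-0.6,0,0],"rotation":[0,0,0]},
  {"claw":0.4,"linear":[0,0,0],"rotation":[0,0,0]},
])

```text
time: 15.97
position: [0.5636, -0.0906, 0.1541]
tool_rot: [1.183, 1.223, -1.179]
ft_force: [0.3, 0.1, 0.6]
grip_width: 0.584
```

```bash
python3 g.py b .15 42
```

```text
b lin [ 0.16  0.04 -6.43] rot [-0.529  0.002 -0.002] deg [-47.6   0.2  -0.2] lin in goal axes [ 0.16  4.77 -4.31]
 q [-0.7   0.24  0.95  1.74 -0.21  1.26 -1.24] t 15.97 grip 0.584 F [0.3 0.1 0.6]
```

Request:
play_rows([
  {"claw":0.4,"linear":[0,0,-1],"rotation":[0,0,0]},
  {"claw":0.4,"linear":[0,0,-1],"rotation":[0,0,0]},
  {"claw":0.4,"linear":[0,0,-1],"rotation":[0,0,0]},
  {"claw":0.4,"linear":[0,0,-1],"rotation":[0,0,0]},
  {"claw":0.4,"linear":[0,0,-1],"rotation":[0,0,0]},
  {"claw":0.4,"linear":[0,0,-1],"rotation":[0,0,0]},
  {"claw":0.4,"linear":[0,0,-0.4],"rotation":[0,0,0]},
  {"claw":0.4,"linear":[0,0,0],"rotation":[-0.065,0,0]},
  {"claw":0.4,"linear":[0,0,0],"rotation":[-0.065,0,0]},
  {"claw":0.4,"linear":[0,0,0],"rotation":[-0.065,0,0]},
])

```text
time: 16.8
position: [0.5567, 0.0734, 0.1494]
tool_rot: [0.944, 1.351, -0.943]
ft_force: [-0.1, 0.3, -0.5]
grip_width: 0.598
```

Request:
play_rows([
  {"claw":0.4,"linear":[0,0,0],"rotation":[-0.065,0,0]},
  {"claw":0.4,"linear":[0,0,0],"rotation":[-0.065,0,0]},
  {"claw":0.4,"linear":[0,0,0],"rotation":[-0.065,0,0]},
  {"claw":0.4,"linear":[0,0,0],"rotation":[-0.065,0,0]},
  {"claw":0.4,"linear":[0,0,0],"rotation":[-0.06,0,0]},
  {"claw":0.4,"linear":[0,0,0],"rotation":[0,0,0]},
])

```text
time: 17.3
position: [0.5557, 0.0679, 0.1458]
tool_rot: [0.532, 1.499, -0.542]
ft_force: [-0.2, -0.0, 0.5]
grip_width: 0.598
```

```bash
python3 g.py b .096 42
```

```text
b lin [1.99 0.15 0.03] rot [0.011 0.004 0.003] deg [1.  0.3 0.3] lin in goal axes [1.99 0.14 0.03]
 q [-0.85  0.19  0.76  1.77 -0.13  1.24 -0.74] t 17.3 grip 0.598 F [-0.2 -0.   0.5]
```

Request:
play_rows([
  {"claw":0.4,"linear":[0.5,0.13,0],"rotation":[0.01,0.004,0.003]},
  {"claw":0.4,"linear":[0.7,0,0],"rotation":[0,0,0]},
  {"claw":0.4,"linear":[0.7,0,0],"rotation":[0,0,0]},
  {"claw":0.4,"linear":[0.1,0,0],"rotation":[0,0,0]},
  {"claw":0.4,"linear":[0,0,0],"rotation":[0,0,0]},
])

```text
time: 17.72
position: [0.5584, 0.0677, 0.0907]
tool_rot: [0.565, 1.497, -0.563]
ft_force: [0.3, 0.2, 0.1]
grip_width: 0.599
```

```bash
python3 g.py b .096 42
```

```text
b lin [-0.21  0.07 -0.05] rot [-0.011 -0.001 -0.   ] deg [-1. -0. -0.] lin in goal axes [-0.21  0.07 -0.05]
 q [-0.83  0.26  0.76  1.82 -0.19  1.14 -0.72] t 17.72 grip 0.599 F [0.3 0.2 0.1]
```

Request:
play_rows([
  {"claw":1,"linear":[-0.15,0.07,-0.05],"rotation":[0,0,0]},
  {"claw":1,"linear":[0,0,0],"rotation":[0,0,0]},
  {"claw":1,"linear":[0,0,0],"rotation":[0,0,0]},
  {"claw":1,"linear":[0,0,0],"rotation":[0,0,0]},
  {"claw":1,"linear":[0,0,0],"rotation":[0,0,0]},
  {"claw":1,"linear":[0,0,0],"rotation":[0,0,0]},
  {"claw":1,"linear":[0,0,0],"rotation":[0,0,0]},
  {"claw":1,"linear":[0,0,0],"rotation":[0,0,0]},
])

```text
time: 18.38
position: [0.5589, 0.0715, 0.0971]
tool_rot: [0.57, 1.497, -0.564]
ft_force: [2.5, -2.5, -3.4]
grip_width: 0.159
```

```bash
python3 g.py b .096 90
```

```text
b lin [ 0.04 -0.05  0.03] rot [ 0.52  -0.002 -0.001] deg [46.8 -0.2 -0.1] lin in goal axes [ 0.04 -0.01  0.06]
 q [-0.83  0.25  0.76  1.81 -0.19  1.15 -0.73] t 18.38 grip 0.159 F [ 2.5 -2.5 -3.4]
```

Request:
play_rows([
  {"claw":1,"linear":[0,0,0],"rotation":[0.05,0,0]},
  {"claw":1,"linear":[0,0,0],"rotation":[0.05,0,0]},
  {"claw":1,"linear":[0,0,0],"rotation":[0.05,0,0]},
  {"claw":1,"linear":[0,0,0],"rotation":[0.05,0,0]},
  {"claw":1,"linear":[0,0,0],"rotation":[0.05,0,0]},
  {"claw":1,"linear":[0,0,0],"rotation":[0.05,0,0]},
  {"claw":1,"linear":[0,0,0],"rotation":[0.05,0,0]},
  {"claw":1,"linear":[0,0,0],"rotation":[0.05,0,0]},
  {"claw":1,"linear":[0,0,0],"rotation":[0.05,0,0]},
  {"claw":1,"linear":[0,0,0],"rotation":[0.02,0,0]},
])

```text
time: 19.22
position: [0.5596, 0.07, 0.0971]
tool_rot: [1.157, 1.243, -1.151]
ft_force: [-1.2, -0.1, 1.0]
grip_width: 0.157
```

```bash
python3 g.py b .096 90
```

```text
b lin [ 0.04 -0.04 -0.  ] rot [ 0.028 -0.001 -0.002] deg [ 2.6 -0.1 -0.2] lin in goal axes [ 0.04 -0.04  0.  ]
 q [-0.93  0.27  0.88  1.82 -0.23  1.15 -1.47] t 19.22 grip 0.157 F [-1.2 -0.1  1. ]
```

Request:
play_rows([
  {"claw":1,"linear":[0,0,0],"rotation":[0.027,0,0]},
  {"claw":1,"linear":[0,0,0],"rotation":[0,0,0]},
  {"claw":1,"linear":[0,0,0],"rotation":[0,0,0]},
])

```text
time: 19.47
position: [0.5596, 0.0699, 0.0971]
tool_rot: [1.19, 1.222, -1.184]
ft_force: [0.1, -0.6, -0.1]
grip_width: 0.155
```

```bash
python3 g.py b .096 90
```

```text
b lin [ 0.04 -0.04 -0.  ] rot [ 0.    -0.001 -0.002] deg [ 0.  -0.1 -0.2] lin in goal axes [ 0.04 -0.04 -0.  ]
 q [-0.94  0.28  0.89  1.82 -0.24  1.15 -1.51] t 19.47 grip 0.155 F [ 0.1 -0.6 -0.1]
```

Request:
play_rows([
  {"claw":0.4,"linear":[0,0,0],"rotation":[0,0,0]},
  {"claw":0.4,"linear":[0,0,0],"rotation":[0,0,0]},
  {"claw":0.4,"linear":[0,0,0],"rotation":[0,0,0]},
  {"claw":0.4,"linear":[0,0,0],"rotation":[0,0,0]},
  {"claw":0.4,"linear":[-0.8,0,0],"rotation":[0,0,0]},
  {"claw":0.4,"linear":[-0.8,0,0],"rotation":[0,0,0]},
  {"claw":0.4,"linear":[-0.6,0,0],"rotation":[0,0,0]},
  {"claw":0.4,"linear":[0,0,0],"rotation":[0,0,0]},
])

```text
time: 20.13
position: [0.5593, 0.0689, 0.1534]
tool_rot: [1.186, 1.223, -1.183]
ft_force: [0.5, -0.2, 0.1]
grip_width: 0.588
```

```bash
python3 g.py a .15 45
```

```text
a lin [0.14 3.16 3.17] rot [-1.498e+00  2.000e-03 -1.000e-03] deg [-134.8    0.2   -0. ] lin in goal axes [ 0.14 -4.48  0.01]
 q [-0.97  0.21  0.91  1.75 -0.18  1.26 -1.55] t 20.13 grip 0.588 F [ 0.5 -0.2  0.1]
```

Request:
play_rows([
  {"claw":0.4,"linear":[-0.2,0.8,0.8],"rotation":[0,0,0]},
  {"claw":0.4,"linear":[-0.2,0.8,0.8],"rotation":[0,0,0]},
  {"claw":0.4,"linear":[-0.1,0.8,0.8],"rotation":[0,0,0]},
  {"claw":0.4,"linear":[0,0.7,0.7],"rotation":[0,0,0]},
  {"claw":0.4,"linear":[0,0,0],"rotation":[-0.075,0,0]},
  {"claw":0.4,"linear":[0,0,0],"rotation":[-0.075,0,0]},
  {"claw":0.4,"linear":[0,0,0],"rotation":[-0.075,0,0]},
  {"claw":0.4,"linear":[0,0,0],"rotation":[-0.075,0,0]},
  {"claw":0.4,"linear":[0,0,0],"rotation":[-0.075,0,0]},
  {"claw":0.4,"linear":[0,0,0],"rotation":[-0.075,0,0]},
])

```text
time: 20.97
position: [0.6416, -0.0084, 0.1571]
tool_rot: [0.619, 1.484, -0.623]
ft_force: [0.6, -0.1, -0.3]
grip_width: 0.602
```

Request:
play_rows([
  {"claw":0.4,"linear":[0,0,0],"rotation":[-0.075,0,0]},
  {"claw":0.4,"linear":[0,0,0],"rotation":[-0.075,0,0]},
  {"claw":0.4,"linear":[0,0,0],"rotation":[-0.075,0,0]},
  {"claw":0.4,"linear":[0,0,0],"rotation":[-0.075,0,0]},
  {"claw":0.4,"linear":[0,0,0],"rotation":[-0.075,0,0]},
  {"claw":0.4,"linear":[0,0,0],"rotation":[-0.075,0,0]},
  {"claw":0.4,"linear":[0,0,0],"rotation":[-0.075,0,0]},
  {"claw":0.4,"linear":[0,0,0],"rotation":[-0.075,0,0]},
  {"claw":0.4,"linear":[0,0,0],"rotation":[-0.075,0,0]},
  {"claw":0.4,"linear":[0,0,0],"rotation":[-0.075,0,0]},
])

```text
time: 21.8
position: [0.6382, -0.0089, 0.1458]
tool_rot: [-0.35, 1.557, 0.352]
ft_force: [-0.2, 0.2, 0.3]
grip_width: 0.599
```

```bash
python3 g.py a .15 45
```

```text
a lin [-0.17 -0.    0.12] rot [-0.235 -0.008 -0.005] deg [-21.1  -0.8  -0.4] lin in goal axes [-0.17 -0.04  0.11]
 q [-0.45  0.36  0.54  1.55 -0.19  1.3   0.56] t 21.8 grip 0.599 F [-0.2  0.2  0.3]
```

Request:
play_rows([
  {"claw":0.4,"linear":[0,0,0.1],"rotation":[-0.07,-0.004,-0.003]},
  {"claw":0.4,"linear":[0,0,0],"rotation":[-0.07,-0.004,-0.002]},
  {"claw":0.4,"linear":[0,0,0],"rotation":[-0.07,0,0]},
  {"claw":0.4,"linear":[0,0,0],"rotation":[-0.01,0,0]},
  {"claw":0.4,"linear":[0,0,0],"rotation":[0,0,0]},
])

```text
time: 22.22
position: [0.6388, -0.0082, 0.1403]
tool_rot: [-0.635, 1.481, 0.636]
ft_force: [0.5, 0.5, 1.2]
grip_width: 0.599
```

```bash
python3 g.py a .096 45
```

```text
a lin [ 1.77 -0.05  0.08] rot [-0.002 -0.003 -0.002] deg [-0.2 -0.3 -0.1] lin in goal axes [ 1.77 -0.05  0.08]
 q [-0.41  0.35  0.48  1.56 -0.16  1.28  0.91] t 22.22 grip 0.599 F [0.5 0.5 1.2]
```

Request:
play_rows([
  {"claw":0.4,"linear":[0.6,-0.05,0.08],"rotation":[0,0,0]},
  {"claw":0.4,"linear":[0.6,0,0],"rotation":[0,0,0]},
  {"claw":0.4,"linear":[0.5,0,0],"rotation":[0,0,0]},
  {"claw":0.4,"linear":[0,0,0],"rotation":[0,0,0]},
])

```text
time: 22.55
position: [0.6414, -0.0079, 0.0954]
tool_rot: [-0.627, 1.483, 0.627]
ft_force: [0.1, -0.1, -0.7]
grip_width: 0.599
```

```bash
python3 g.py a .096 45
```

```text
a lin [-0.02  0.02 -0.  ] rot [-0.009 -0.002 -0.001] deg [-0.8 -0.2 -0.1] lin in goal axes [-0.02  0.02 -0.  ]
 q [-0.4   0.39  0.47  1.61 -0.19  1.2   0.91] t 22.55 grip 0.599 F [ 0.1 -0.1 -0.7]
```

Request:
play_rows([
  {"claw":1,"linear":[0,0,0],"rotation":[0,0,0]},
  {"claw":1,"linear":[0,0,0],"rotation":[0,0,0]},
  {"claw":1,"linear":[0,0,0],"rotation":[0,0,0]},
  {"claw":1,"linear":[0,0,0],"rotation":[0,0,0]},
  {"claw":1,"linear":[0,0,0],"rotation":[0,0,0]},
  {"claw":1,"linear":[0,0,0],"rotation":[0,0,0]},
  {"claw":1,"linear":[0,0,0],"rotation":[0,0,0]},
  {"claw":1,"linear":[0,0,0],"rotation":[0,0,0]},
])

```text
time: 23.22
position: [0.641, -0.0093, 0.0971]
tool_rot: [-0.624, 1.485, 0.623]
ft_force: [1.3, 1.6, -2.9]
grip_width: 0.159
```

Request:
play_rows([
  {"claw":1,"linear":[0,0,0],"rotation":[0.05,0,0]},
  {"claw":1,"linear":[0,0,0],"rotation":[0.05,0,0]},
  {"claw":1,"linear":[0,0,0],"rotation":[0.05,0,0]},
  {"claw":1,"linear":[0,0,0],"rotation":[0.05,0,0]},
  {"claw":1,"linear":[0,0,0],"rotation":[0.05,0,0]},
  {"claw":1,"linear":[0,0,0],"rotation":[0.05,0,0]},
  {"claw":1,"linear":[0,0,0],"rotation":[0.05,0,0]},
  {"claw":1,"linear":[0,0,0],"rotation":[0.05,0,0]},
  {"claw":1,"linear":[0,0,0],"rotation":[0.05,0,0]},
])

```text
time: 23.97
position: [0.6397, -0.0098, 0.0971]
tool_rot: [-0.047, 1.577, 0.044]
ft_force: [-1.4, -0.9, -0.8]
grip_width: 0.159
```

```bash
python3 g.py a .096 90
```

```text
a lin [0.04 0.09 0.06] rot [ 0.018 -0.004  0.001] deg [ 1.6 -0.4  0.1] lin in goal axes [0.04 0.09 0.05]
 q [-0.5   0.41  0.61  1.61 -0.24  1.21  0.21] t 23.97 grip 0.159 F [-1.4 -0.9 -0.8]
```

Request:
play_rows([
  {"claw":1,"linear":[0,0,0],"rotation":[0.017,0,0]},
  {"claw":1,"linear":[0,0,0],"rotation":[0,0,0]},
  {"claw":1,"linear":[0,0,0],"rotation":[0,0,0]},
])

```text
time: 24.22
position: [0.6397, -0.0098, 0.0971]
tool_rot: [-0.024, 1.577, 0.02]
ft_force: [-0.8, -1.1, -1.3]
grip_width: 0.161
```

```bash
python3 g.py a .096 90
```

```text
a lin [0.04 0.09 0.05] rot [-0.001 -0.004  0.001] deg [-0.1 -0.4  0.1] lin in goal axes [0.05 0.09 0.05]
 q [-0.51  0.41  0.61  1.61 -0.24  1.21  0.18] t 24.22 grip 0.161 F [-0.8 -1.1 -1.3]
```

Request:
play_rows([
  {"claw":0.4,"linear":[0,0,0],"rotation":[0,0,0]},
  {"claw":0.4,"linear":[0,0,0],"rotation":[0,0,0]},
  {"claw":0.4,"linear":[0,0,0],"rotation":[0,0,0]},
  {"claw":0.4,"linear":[0,0,0],"rotation":[0,0,0]},
  {"claw":0.4,"linear":[-0.8,0,0],"rotation":[0,0,0]},
  {"claw":0.4,"linear":[-0.8,0,0],"rotation":[0,0,0]},
  {"claw":0.4,"linear":[-0.6,0,0],"rotation":[0,0,0]},
  {"claw":0.4,"linear":[0,0,0],"rotation":[0,0,0]},
])

```text
time: 24.88
position: [0.6401, -0.0088, 0.1535]
tool_rot: [-0.026, 1.578, 0.024]
ft_force: [0.7, -1.1, -0.1]
grip_width: 0.588
```

```bash
python3 g.py c .15 45
```

```text
c lin [ 0.18  0.06 -6.36] rot [-0.499 -0.005 -0.001] deg [-44.9  -0.4  -0.1] lin in goal axes [ 0.14  4.53 -4.47]
 q [-0.52  0.37  0.62  1.54 -0.22  1.31  0.17] t 24.88 grip 0.588 F [ 0.7 -1.1 -0.1]
```

Request:
play_rows([
  {"claw":0.4,"linear":[-0.1,0,-1],"rotation":[0,0,0]},
  {"claw":0.4,"linear":[0,0,-1],"rotation":[0,0,0]},
  {"claw":0.4,"linear":[0,0,-1],"rotation":[0,0,0]},
  {"claw":0.4,"linear":[0,0,-1],"rotation":[0,0,0]},
  {"claw":0.4,"linear":[0,0,-1],"rotation":[0,0,0]},
  {"claw":0.4,"linear":[0,0,-1],"rotation":[0,0,0]},
  {"claw":0.4,"linear":[0,0,-0.2],"rotation":[0,0,0]},
  {"claw":0.4,"linear":[0,0,0],"rotation":[-0.07,0,0]},
  {"claw":0.4,"linear":[0,0,0],"rotation":[-0.07,0,0]},
  {"claw":0.4,"linear":[0,0,0],"rotation":[-0.07,0,0]},
])

```text
time: 25.72
position: [0.4774, -0.0129, 0.1497]
tool_rot: [-0.297, 1.559, 0.297]
ft_force: [-0.5, 0.4, 0.2]
grip_width: 0.604
```

Request:
play_rows([
  {"claw":0.4,"linear":[0,0,0],"rotation":[-0.07,0,0]},
  {"claw":0.4,"linear":[0,0,0],"rotation":[-0.07,0,0]},
  {"claw":0.4,"linear":[0,0,0],"rotation":[-0.07,0,0]},
  {"claw":0.4,"linear":[0,0,0],"rotation":[-0.06,0,0]},
  {"claw":0.4,"linear":[0,0,0],"rotation":[0,0,0]},
])

```text
time: 26.13
position: [0.478, -0.0124, 0.1474]
tool_rot: [-0.646, 1.48, 0.65]
ft_force: [-0.2, -0.3, -0.4]
grip_width: 0.602
```

```bash
python3 g.py c .096 45
```

```text
c lin [ 2.06 -0.1   0.1 ] rot [ 0.009 -0.004 -0.003] deg [ 0.8 -0.3 -0.3] lin in goal axes [ 2.06 -0.09  0.09]
 q [-0.67 -0.03  0.64  1.94  0.02  1.24  0.79] t 26.13 grip 0.602 F [-0.2 -0.3 -0.4]
```

Request:
play_rows([
  {"claw":0.4,"linear":[0.6,-0.05,0.05],"rotation":[0.008,-0.003,-0.003]},
  {"claw":0.4,"linear":[0.7,0,0],"rotation":[0,0,0]},
  {"claw":0.4,"linear":[0.6,0,0],"rotation":[0,0,0]},
  {"claw":0.4,"linear":[0,0,0],"rotation":[0,0,0]},
])

```text
time: 26.47
position: [0.4817, -0.0119, 0.0982]
tool_rot: [-0.63, 1.475, 0.628]
ft_force: [-0.8, 0.2, 0.5]
grip_width: 0.598
```

```bash
python3 g.py c .096 45
```

```text
c lin [ 0.09  0.01 -0.03] rot [-0.006  0.001  0.001] deg [-0.6  0.1  0.1] lin in goal axes [ 0.09  0.01 -0.03]
 q [-0.66  0.02  0.65  2.   -0.01  1.12  0.79] t 26.47 grip 0.598 F [-0.8  0.2  0.5]
```

Request:
play_rows([
  {"claw":1,"linear":[0.1,0,0],"rotation":[0,0,0]},
  {"claw":1,"linear":[0,0,0],"rotation":[0,0,0]},
  {"claw":1,"linear":[0,0,0],"rotation":[0,0,0]},
  {"claw":1,"linear":[0,0,0],"rotation":[0,0,0]},
  {"claw":1,"linear":[0,0,0],"rotation":[0,0,0]},
  {"claw":1,"linear":[0,0,0],"rotation":[0,0,0]},
  {"claw":1,"linear":[0,0,0],"rotation":[0,0,0]},
  {"claw":1,"linear":[0,0,0],"rotation":[0,0,0]},
])

```text
time: 27.13
position: [0.4814, -0.0141, 0.0976]
tool_rot: [-0.626, 1.479, 0.622]
ft_force: [2.8, 2.5, -3.7]
grip_width: 0.157
```

Request:
play_rows([
  {"claw":1,"linear":[0,0,0],"rotation":[0.05,0,0]},
  {"claw":1,"linear":[0,0,0],"rotation":[0.05,0,0]},
  {"claw":1,"linear":[0,0,0],"rotation":[0.05,0,0]},
  {"claw":1,"linear":[0,0,0],"rotation":[0.05,0,0]},
  {"claw":1,"linear":[0,0,0],"rotation":[0.05,0,0]},
  {"claw":1,"linear":[0,0,0],"rotation":[0.05,0,0]},
  {"claw":1,"linear":[0,0,0],"rotation":[0.05,0,0]},
  {"claw":1,"linear":[0,0,0],"rotation":[0.05,0,0]},
  {"claw":1,"linear":[0,0,0],"rotation":[0.05,0,0]},
])

```text
time: 27.88
position: [0.48, -0.0147, 0.0976]
tool_rot: [-0.05, 1.571, 0.045]
ft_force: [-0.9, -0.5, -0.8]
grip_width: 0.162
```

```bash
python3 g.py c .096 90
```

```text
c lin [0.06 0.09 0.05] rot [ 0.02  -0.001  0.002] deg [ 1.8 -0.   0.2] lin in goal axes [0.06 0.09 0.04]
 q [-0.67  0.02  0.66  2.   -0.01  1.13  0.05] t 27.88 grip 0.162 F [-0.9 -0.5 -0.8]
```

Finish, release, rise, then back off far enough for the top camera to see the lid.

Request:
play_rows([
  {"claw":1,"linear":[0,0,0],"rotation":[0.019,0,0]},
  {"claw":1,"linear":[0,0,0],"rotation":[0,0,0]},
  {"claw":1,"linear":[0,0,0],"rotation":[0,0,0]},
])

```text
time: 28.13
position: [0.4799, -0.0147, 0.0976]
tool_rot: [-0.023, 1.571, 0.019]
ft_force: [0.5, -0.8, -1.9]
grip_width: 0.159
```

```bash
python3 g.py c .096 90
```

```text
c lin [0.06 0.09 0.05] rot [-0.002 -0.     0.002] deg [-0.2 -0.   0.2] lin in goal axes [0.06 0.09 0.05]
 q [-0.67  0.02  0.66  2.   -0.01  1.12  0.02] t 28.13 grip 0.159 F [ 0.5 -0.8 -1.9]
```

Request:
play_rows([
  {"claw":0.4,"linear":[0,0,0],"rotation":[0,0,0]},
  {"claw":0.4,"linear":[0,0,0],"rotation":[0,0,0]},
  {"claw":0.4,"linear":[0,0,0],"rotation":[0,0,0]},
  {"claw":0.4,"linear":[0,0,0],"rotation":[0,0,0]},
  {"claw":0.4,"linear":[-0.8,0,0],"rotation":[0,0,0]},
  {"claw":0.4,"linear":[-0.8,0,0],"rotation":[0,0,0]},
  {"claw":0.4,"linear":[-0.8,0,0],"rotation":[0,0,0]},
  {"claw":0.4,"linear":[-0.8,0,0],"rotation":[0,0,0]},
])

```text
time: 28.8
position: [0.4774, -0.014, 0.1769]
tool_rot: [-0.027, 1.578, 0.021]
ft_force: [0.8, -0.7, 0.6]
grip_width: 0.584
```

Request:
play_rows([
  {"claw":0.4,"linear":[-0.5,1,0],"rotation":[0,0,0]},
  {"claw":0.4,"linear":[-0.5,1,0],"rotation":[0,0,0]},
  {"claw":0.4,"linear":[0,1,0.3],"rotation":[0,0,0]},
  {"claw":0.4,"linear":[0,1,0.3],"rotation":[0,0,0]},
  {"claw":0.4,"linear":[0,1,0.3],"rotation":[0,0,0]},
  {"claw":0.4,"linear":[0,1,0.3],"rotation":[0,0,0]},
  {"claw":0.4,"linear":[0,1,0.3],"rotation":[0,0,0]},
  {"claw":0.4,"linear":[0,1,0.3],"rotation":[0,0,0]},
  {"claw":0.4,"linear":[0,1,0.3],"rotation":[0,0,0]},
  {"claw":0.4,"linear":[0,0,0],"rotation":[0,0,0]},
])

```text
time: 29.63
position: [0.5305, 0.223, 0.2115]
tool_rot: [-0.017, 1.563, 0.026]
ft_force: [-1.0, 0.9, -0.2]
grip_width: 0.602
```

```bash
python3 - <<'E'
from h import *
t=get_image("top");w=get_image("wrist");cv2.imwrite("pics/tf.png",t);cv2.imwrite("pics/wf.png",w)
print(get_state()["time"],get_state()["position"])
o=np.hstack([cv2.resize(t[100:255,200:360],(480,465),interpolation=cv2.INTER_CUBIC),cv2.resize(w,(310,232)) if 0 else np.vstack([cv2.resize(w,(310,232)),np.zeros((233,310,3),np.uint8)])])
cv2.imwrite("pics/fin.png",o)
E
```

```text
29.7333 [0.53056882 0.21735917 0.21160703]
```

View pics/fin.png

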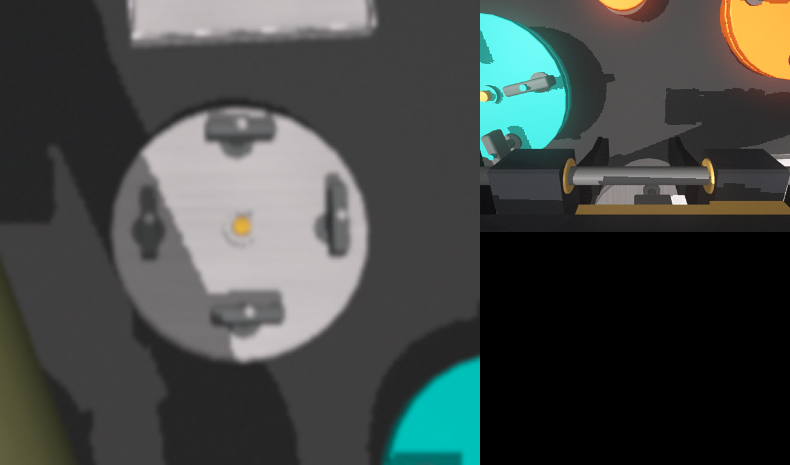

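All four bars look square to the radius. One enlarged check of the bar at right (nut_d), which looks slightly tilted.

```bash
python3 - <<'E'
from h import *
t=cv2.imread("pics/tf.png")
f=12
o=[cv2.resize(np.clip(t[y-16:y+16,x-16:x+16].astype(float)*1.6,0,255).astype(np.uint8),None,fx=f,fy=f,interpolation=cv2.INTER_CUBIC)[:300,:390] for x,y in((312,170),(250,174),(280,144),(282,202))]
cv2.imwrite("pics/z.png",np.vstack([np.hstack(o[:2]),np.hstack(o[2:])]))
c=calibration("top");K=np.array([[c["fx"],0,c["cx"]],[0,c["fy"],c["cy"]],[0,0,1]])
C=np.array([.561,-.010]);
for n,a,(x,y) in(("d",-88.3,(312,170)),("b",91.7,(250,174)),("a",1.7,(280,144)),("c",181.7,(282,202))):
    a=np.radians(a);r=np.array([np.cos(a),np.sin(a)]);q=np.array([-r[1],r[0]])
    P=[[*(C+.08*r+s*.03*q),.148] for s in(-1,1)]
    u=cv2.projectPoints(np.array(P),c["rvec"],c["tvec"],K,None)[0].reshape(2,2)
    e=u[1]-u[0];print(n,"ideal bar in zoom px",((u-[x-16,y-16]+.5)*f).round(),"slope deg",np.degrees(np.arctan2(e[1],e[0])).round(1))
E
```

```text
d ideal bar in zoom px [[226. 356.]
 [210.  76.]] slope deg -93.2
b ideal bar in zoom px [[191.  40.]
 [198. 321.]] slope deg 88.8
a ideal bar in zoom px [[346. 164.]
 [ 63. 168.]] slope deg 179.2
c ideal bar in zoom px [[ 63. 220.]
 [356. 215.]] slope deg -1.1
```

View pics/z.png

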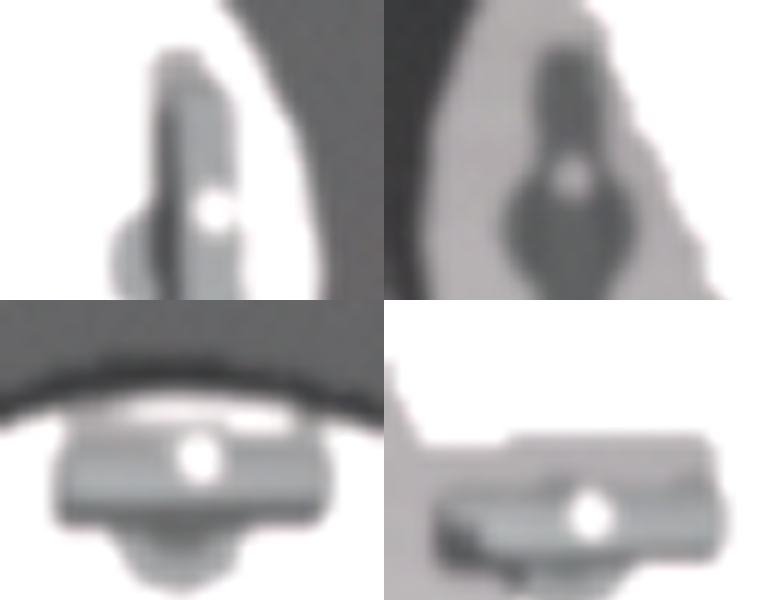

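All four bars match the ideal slopes to within what I can see (d −93°, b 89°, a 179°, c −1°). Handing in.

```bash
python3 -c "
from bench import *
print(close_job())"
```

```text
the job is handed in; nothing more can be done
None
```

All four T-nuts on the steel pot are turned to tight, and the job was handed in at about 30 s of the 72 s allowed. I moved nothing else, and no contact force in my readings passed about 6 N.

- **Order:** I turned nut_a, then nut_c, to half-way. The second round went crosswise: nut_d, nut_b, nut_a, nut_c, each to square. The lettering is my own: I took the far loose nut as nut_a.
- **Final angles:** at release, the jaws' measured angle was within about 0.3° of each target. For all six turns the bar was held at about 14 mm opening. The last top view shows every bar square to its radius, and the slopes look right against the calculated ones (judged by eye, not measured). The gripper is clear of the pot.
- **A check that failed:** the first grasp of nut_a closed on nothing. The fingertips were really about 27 mm short of the reported TCP, as the side and wrist views showed, so I lowered every grasp by that amount. The cause of that offset is not known.
- **Not measured directly:** I never measured the half-way stops of nut_a and nut_c in a picture. They rest on the jaws' angle, which read within about 0.3° of 45°.

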